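# Roll a spool-holder tube into a printed V-block and set it against the stop

## Robot

A 6-joint arm with a two-finger parallel gripper is mounted at the origin on the work surface. World frame = base frame: x ahead of the robot, y to its left, z up, the work surface at z = 0. Lengths are in mm, angles in rad, forces in N, time in s.
With the tool pointing down it reaches from about 350 to 775 mm from the base axis. Payload 7.3 kg.
Tool frame: the origin (TCP) lies at the centre of the arm's flange, where the gripper is bolted on; the fingertips stand 178 mm ahead of it and the grasp point (between the pads) lies 159 mm ahead of it; z points along the fingers, y is the direction in which the jaws open and shut (so a half turn about z gives the same grasp; the last joint's range is limited). The gripper opens to 92 mm and grips with 3 to 60 N. Pads are 19 mm wide; open, the fingers measure 130 mm over their backs; the gripper's body (75 mm by 190 mm) begins 47 mm behind the grasp point.
Start: joints at [-1.483, 0.342, 1.524, -0, 1.275, -0.146], TCP at [121.65, -510.714, 404.741] pointing down, gripper open.
Joint ranges: [-2.53, 2.53], [-0.77, 2.02], [0.04, 2.7], [-1, 4.14], [0.28, 2.66], [-3.11, 3.11]. Speed limits (rad/s): [2.57, 2.57, 3.14, 3.14, 3.14, 3.14].

## Interface

Orientations are given as [roll, pitch, yaw] about the fixed x, y, z axes, in that order (R = Rz(yaw) Ry(pitch) Rx(roll)).
In Python, from plant import get_obs, capture, close_job gives the robot as it stands. The module is installed in compiled form; this text tells all that it offers.
- The arm moves only by the shell command python3 -m pendant 'ROWS'. ROWS is JSON, a list of rows, each a list of 3 entries, a list of its own where there are three numbers: the shift along the tool's x, y, z in m, then the turn, a rotation vector about the tool's x, y, z in rad, then the finger opening in m, from 0 to 0.0918. In form: [[[tx, ty, tz], [wx, wy, wz], fingers], ...]. A call has 1 to 10 rows; each row is the pose to reach, as a shift and turn from the pose commanded when the call began, along the tool's axes at that moment; what a row does not reach only later rows make up. A row lasts 1/12 s, in which the tool goes at most 41.7 mm and 7.16 degrees, less where a joint would pass 70% of its speed; a pose out of reach is approached as far as the arm can. A call with a gripper value outside its range is refused whole. The fingers move at their own pace and stop on an object; the grip force is fixed at half the most. Time passes only in rows, so rows that repeat a pose let the fingers close. It gives the time, the measured TCP pose, the force and the opening at its end, in the units of the state.
- get_obs(): the state, without advancing time (a new reading comes with each control period).
- capture(name): name is "scene" or "side" or "wrist"; returns a dict with "color" (420x560x3 uint8, red, green, blue), "mtx" (3x3 intrinsics, pixels), "rvec" (rotation vector, rad) and "tvec" (3), from world to camera coordinates, as OpenCV has them. Camera axes: x right, y down, z forward; pixel columns grow to the right and rows downward; lengths in mm; the calibration is good to about 2 mm. The wrist camera is an equidistant fisheye: a pixel r from the principal point sees the ray r / f radians off the axis. A picture is of the moment at which its call begins. There is no depth.
- close_job(): hands the job in, once; it reports no verdict.
The state is a dict: "time": time; "joint_positions": joint angles; "dq": joint speeds; "tau": joint torques, N m; "tool_pos": TCP position; "tcp_rot": TCP orientation; "contact_force": force on the tool from outside, world axes, zero at the start; "moment": the same for the moment, N m; "grip_width": finger opening in mm.
Only numpy, scipy, OpenCV 4.12 (cv2) and the standard library are available. Lean on these libraries where they do the work, as an engineer would, in place of code of your own. Each camera call takes 0.05 s, during which the arm holds its last target. There are 200 camera calls.

## Task

Roll the loose aluminium tube across the bench by its side, up the short ramp and into the blue V-block, then push it endways along the V with a fingertip until its end is against the orange stop. Only push it gently: do not grip, pinch or lift the tube, and leave everything else on the bench where it is. Finish clear, with the tube lying still in the V against the stop.

Things in the scene. Friction and masses are not known exactly. Their poses are not given: they have to be found in the camera images.
- tube: Loose bare aluminium tube, 40 mm diameter, 140 mm long, 0.2 to 0.4 kg, with a black band near each end, black end faces and a red line along its side. Smooth (friction about 0.35), it rolls freely. Origin: its middle, on its axis (20 mm above the bench at the start). Its x runs along the tube, at the start within 0.25 rad of the V-block's x; y and z turn as it rolls.
- vblock: Blue printed V-block fixed to the bench. Origin: on the bench under the middle line of the V; x along the V towards the orange stop, y towards the ramp and the tube's side, z up. V and ramp run from x = -100 to +85 mm. The V's 45 degree faces meet the bench at y = +6 and -6 mm; the back one rises to 32 mm height at y = -38 mm. At the start the tube's middle is at x -55 to -30, y 140 to 220 mm.
- crest (a point): Point on the crest between ramp and V, 10 mm high, at x = 0, y = +16 mm in the V-block's frame (same axes). The crest runs along x. The ramp comes up to it from the bench at y = +76 mm in a straight slope; behind it the V's face drops at 45 degrees.
- stop_face (a point): Middle of the orange end stop's face, 22 mm high, at x = +85 mm, y = 0 in the V-block's frame (same axes). The stop is a plate 45 mm high, from y = -40 to +20 mm, 12 mm thick.
- seat (a point): Where the tube's middle (its origin) is when it lies in the V with its end touching the stop: x = +15, y = 0, z = 22.3 mm in the V-block's frame (same axes). A tube freshly rolled into the V lies short of this by some 30 to 90 mm and may overhang the V's open end.
Not all that is in view belongs to the job. Leave any yellow look-alike of the tube alone.

How it is judged:
By the outcome, as a careful person would: the job done as asked, in the order asked, and still so for the second after the job is handed in, with the robot touching nothing.
It also fails if it takes over 58 s, if anything falls off the work surface, if the arm or the gripper's body presses on something with over 40 N, if the wrist force passes 120 N, or if a joint passes its speed limit or range.

## Working session

There is one attempt and no reset: what is moved stays moved. The work goes in short steps, Python scripts to look and compute and a shell command to move; the robot and the scene stay as the last step left them, time stands still between calls to the robot, and variables do not carry over. Pictures are saved under pics/ and viewed, about 8 in all and at most 12, crops included, and the job is handed in when it is done.

```bash
mkdir -p pics; python3 - <<'E'
from plant import get_obs, capture
import cv2, pickle
o=get_obs(); print(o)
d={n:capture(n) for n in("scene","side")}
pickle.dump(d,open("d0.pkl","wb"))
for n in d: cv2.imwrite(f"pics/{n}0.png",d[n]["color"][:,:,::-1])
print(d["scene"]["mtx"],d["scene"]["rvec"],d["scene"]["tvec"],d["side"]["rvec"],d["side"]["tvec"])
E
```

```text
{'time': 0.0, 'joint_positions': array([-1.48296481e+00,  3.42691773e-01,  1.52499988e+00,  2.17105857e-05,
        1.27540455e+00, -1.45994135e-01]), 'dq': array([ 0.00199438,  0.00156397,  0.00088229, -0.0011764 , -0.00011671,
        0.00154221]), 'tau': array([-1.67695100e-03, -4.31242025e+01, -2.44223410e+01,  7.15413317e-02,
        5.57461591e-02, -1.24529652e-04]), 'tool_pos': array([ 121.65832145, -510.56946404,  404.06681057]), 'tcp_rot': array([-3.14010812e+00, -2.39269617e-04,  2.33819137e-01]), 'contact_force': array([ 0.43307891, -0.53159114, -0.58724765]), 'moment': array([0.09878215, 0.00665204, 0.02962693]), 'grip_width': 91.82789927420458}
[[396.01861248   0.         277.4207313 ]
 [  0.         396.01861248 214.73498899]
 [  0.           0.           1.        ]] [ 0.62780494  2.64225063 -1.20164882] [ 518.5662955  -136.37854967  862.36964863] [ 2.25412996 -0.06252767  0.02522193] [-571.49206088   70.09154381  676.03218687]
```

View pics/scene0.png

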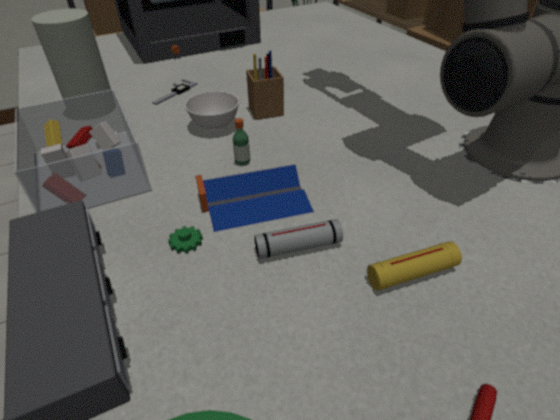

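View pics/side0.png

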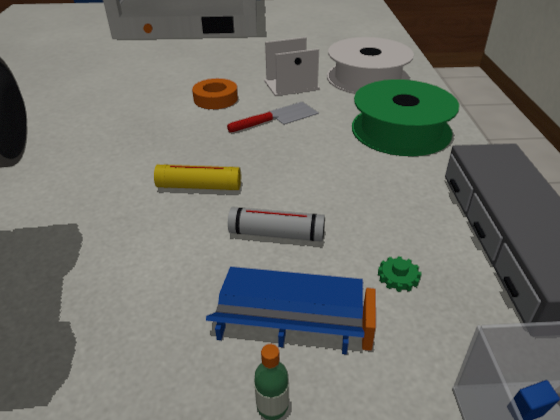

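Side and scene views show these candidates:
- Bare tube with black bands: scene (298,239), side (277,225). It fits the description, with its bands, red line and place on the ramp side.
- Yellow look-alike: scene (415,265). I leave it alone.
- V-block: scene (255,197), with the orange stop at (202,193).

```bash
cat > h.py <<'E'
import numpy as np, cv2, pickle
def ray(c,uv):
    R=cv2.Rodrigues(np.array(c["rvec"],float))[0]; t=np.array(c["tvec"],float).ravel()
    d=R.T@np.linalg.inv(c["mtx"])@np.array([uv[0],uv[1],1.]); return -R.T@t, d/np.linalg.norm(d)
def plane(c,uv,z):
    o,d=ray(c,uv); return o+d*(z-o[2])/d[2]
def tri(c1,u1,c2,u2):
    A=np.zeros((3,3));b=np.zeros(3);L=[]
    for c,u in((c1,u1),(c2,u2)):
        o,d=ray(c,u);P=np.eye(3)-np.outer(d,d);A+=P;b+=P@o;L.append((P,o))
    x=np.linalg.solve(A,b);return x,[round(float(np.linalg.norm(P@(x-o))),1) for P,o in L]
def proj(c,X):
    return cv2.projectPoints(np.array(X,float).reshape(-1,3),np.array(c["rvec"],float),np.array(c["tvec"],float),c["mtx"],None)[0].reshape(-1,2)
E
python3 - <<'E'
from h import *
d=pickle.load(open("d0.pkl","rb"))
s=d["scene"];hsv=cv2.cvtColor(s["color"],cv2.COLOR_RGB2HSV)
m=cv2.inRange(hsv,(105,120,40),(130,255,255));m[:150]=0;m[:,:180]=0;m[240:]=0;m[:,330:]=0
h=cv2.convexHull(max(cv2.findContours(m,0,1)[0],key=cv2.contourArea))
hull=cv2.convexHull(np.argwhere(m)[:,::-1].astype(np.int32))
print("blue",cv2.approxPolyDP(hull,3,True)[:,0].tolist())
def crop(c,x,y,w,h,k,n): cv2.imwrite(n,cv2.resize(c["color"][y:y+h,x:x+w,::-1],None,fx=k,fy=k,interpolation=cv2.INTER_CUBIC))
crop(s,185,155,170,115,4.5,"pics/c1.png"); crop(d["side"],200,195,190,160,3.7,"pics/c2.png")
E
```

```text
blue [[312, 211], [214, 230], [204, 181], [294, 165]]
```

View pics/c1.png

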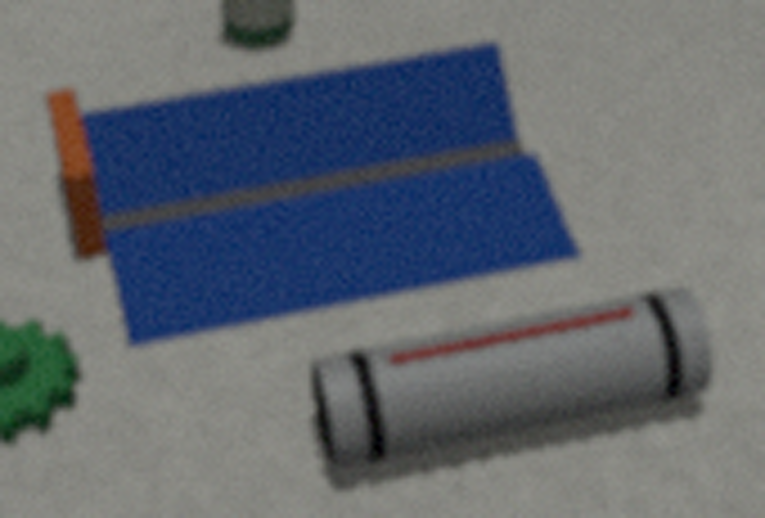

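View pics/c2.png

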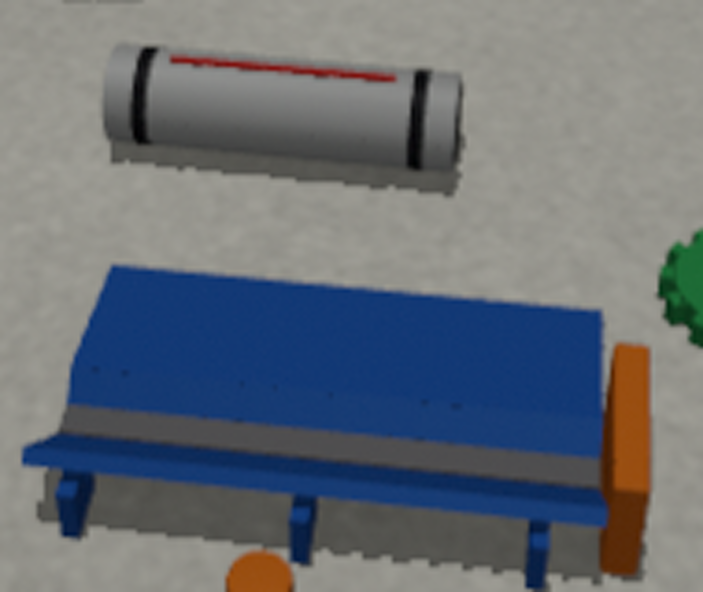

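```bash
python3 - <<'E'
from h import *
d=pickle.load(open("d0.pkl","rb"));s,e=d["scene"],d["side"]
S=lambda x,y:(185+x/4.5,155+y/4.5); E=lambda x,y:(200+x/3.7,195+y/3.7)
np.set_printoptions(precision=1,suppress=True)
f1,f2=plane(s,S(132,345),0),plane(s,S(579,255),0); g1,g2=plane(e,E(601,311),0),plane(e,E(113,266),0)
print("foot",f1,f2,g1,g2,np.linalg.norm(f1-f2),np.linalg.norm(g1-g2))
b1,b2=plane(s,S(85,115),32),plane(s,S(497,43),32);print("back",b1,b2,np.linalg.norm(b1-b2))
print(tri(s,S(323,413),e,E(460,118)),tri(s,S(703,338),e,E(112,92)))
F1,F2=(f1+g1)/2,(f2+g2)/2
x=(F1-F2)+(b1-b2);x[2]=0;x/=np.linalg.norm(x);y=np.cross([0,0,1],x)
c=(F1+F2)/2; bc=(b1+b2)/2
o=(c+7.5*x-76*y + bc+7.5*x+38*y)/2; o[2]=0
print("x",x,"y",y,"yaw",np.arctan2(x[1],x[0]),"o",o, c+7.5*x-76*y, bc+7.5*x+38*y)
a=tri(s,S(323,413),e,E(460,118))[0];b=tri(s,S(703,338),e,E(112,92))[0]
t=(a+b)/2;dv=a-b;print("tube",t,np.linalg.norm(dv),"rel",(t-o)@x,(t-o)@y,"ang",np.arctan2(dv@y,dv@x))
pickle.dump((o,x,y),open("v.pkl","wb"))
E
```

```text
foot [669.3 -64.3   0. ] [489.1 -30.8   0. ] [671.1 -66.    0. ] [491.1 -32.6   0. ] 183.3226781862849 183.0814435360801
back [ 647.7 -172.9   32. ] [ 469.1 -139.4   32. ] 181.75967147162316
(array([626.9,  21.7,  20.8]), [1.3, 1.3]) (array([486.7,  49.7,  18.8]), [2.6, 2.6])
x [ 1.  -0.2  0. ] y [ 0.2  1.  -0. ] yaw -0.18460482242812573 o [ 573.2 -122.4    0. ] [ 573.6 -124.5    0. ] [ 572.8 -120.2   32. ]
tube [556.8  35.7  19.8] 142.94753445851066 rel -45.1295267287926 152.3889899790152 ang -0.012330731755151134
```

```bash
cat >> h.py <<'E'
from scipy.spatial.transform import Rotation as Ro
def goal(x,y,ztip,yaw=1.386):
    from plant import get_obs
    o,vx,vy=pickle.load(open("v.pkl","rb")); s=get_obs()
    R=Ro.from_euler("xyz",s["tcp_rot"]); p=o+vx*x+vy*y; p[2]=ztip+178
    G=Ro.from_euler("xyz",[np.pi,0,yaw])
    print("shift",np.round(R.inv().apply(p-s["tool_pos"])/1000,4),"turn",np.round((R.inv()*G).as_rotvec(),3),"t",round(s["time"],2),"F",np.round(s["contact_force"],1))
def where():
    from plant import get_obs
    o,vx,vy=pickle.load(open("v.pkl","rb")); s=get_obs();p=s["tool_pos"]
    print("V",np.round([(p-o)@vx,(p-o)@vy,p[2]-178],1),s["tcp_rot"].round(3),"F",np.round(s["contact_force"],1),"t",round(s["time"],2),"w",s["grip_width"])
E
python3 - <<'E'
from h import *
d=pickle.load(open("d0.pkl","rb"));s,e=d["scene"],d["side"];o,x,y=pickle.load(open("v.pkl","rb"))
for n,u,z in(("yelL",(372,278),20),("yelR",(458,251),20),("bottlebase",(241,162),0),("gear",(185,240),5)):
    p=plane(s,u,z);print(n,p.round(),((p-o)@x).round(),((p-o)@y).round())
print(tri(s,(241,123),e,(270,350))[0])
goal(-45,222,120)
E
```

```text
yelL [501. 157.  20.] -123.0 261.0
yelR [349. 174.  20.] -275.0 250.0
bottlebase [ 545. -244.   -0.] -5.0 -125.0
gear [722. -63.   5.] 135.0 86.0
[ 541.70211016 -238.03171669   94.2279709 ]
shift [ 0.5783 -0.494   0.1069] turn [-1.000e-03 -1.000e-03 -1.152e+00] t 0.1 F [ 0.2 -0.6  0.8]
```

```bash
python3 -m pendant '[[[0.57,-0.49,0.1],[0,0,-1.152],0.0918],[[0.57,-0.49,0.1],[0,0,-1.152],0.0918],[[0.57,-0.49,0.1],[0,0,-1.152],0.0918],[[0.57,-0.49,0.1],[0,0,-1.152],0.0918],[[0.57,-0.49,0.1],[0,0,-1.152],0.0918],[[0.57,-0.49,0.1],[0,0,-1.152],0.0918],[[0.57,-0.49,0.1],[0,0,-1.152],0.0918],[[0.57,-0.49,0.1],[0,0,-1.152],0.0918],[[0.57,-0.49,0.1],[0,0,-1.152],0.0918],[[0.57,-0.49,0.1],[0,0,-1.152],0.0918]]'; python3 -c "
from h import *
goal(-42,205,120)"
```

```text
time: 0.93
tool_pos: [364.5, -174.3, 349.5]
tcp_rot: [3.142, 0.0, 1.392]
contact_force: [1.3, 0.3, -0.8]
grip_width: 91.9
shift [0.2934 0.1553 0.0515] turn [0.    0.    0.006] t 0.93 F [ 1.3  0.3 -0.8]
```

```bash
python3 -m pendant '[[[0.293,0.155,0.05],[0,0,0.006],0.0918],[[0.293,0.155,0.05],[0,0,0.006],0.0918],[[0.293,0.155,0.05],[0,0,0.006],0.0918],[[0.293,0.155,0.05],[0,0,0.006],0.0918],[[0.293,0.155,0.05],[0,0,0.006],0.0918],[[0.293,0.155,0.05],[0,0,0.006],0.0918],[[0.293,0.155,0.05],[0,0,0.006],0.0918],[[0.293,0.155,0.05],[0,0,0.006],0.0918],[[0.293,0.155,0.05],[0,0,0.006],0.0918],[[0.293,0.155,0.05],[0,0,0.006],0.0918]]'; python3 - <<'E'
from h import *
from plant import capture
goal(-42,205,14);where()
c=capture("wrist");cv2.imwrite("pics/w1.png",c["color"][:,:,::-1])
E
```

```text
time: 1.77
tool_pos: [570.7, 85.1, 298.2]
tcp_rot: [-3.14, 0.0, 1.383]
contact_force: [-0.8, -1.2, 0.3]
grip_width: 91.6
shift [ 0.0015 -0.0012  0.1062] turn [-0.002  0.    -0.003] t 1.77 F [-0.8 -1.2  0.3]
V [-40.6 203.5 120.2] [-3.14   0.     1.383] F [-0.8 -1.2  0.3] t 1.77 w 91.59662506593094
```

View pics/w1.png

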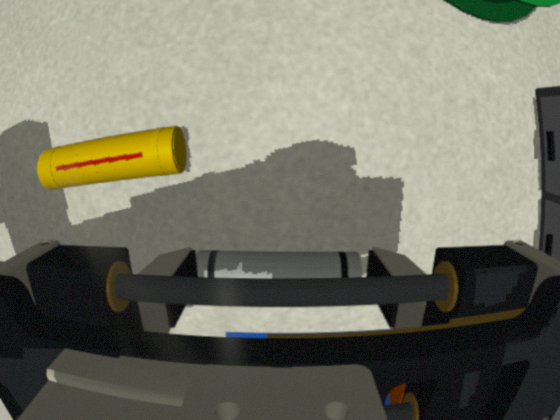

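```bash
python3 -m pendant '[[[0,0,0.03],[0,0,0],0.0918],[[0,0,0.06],[0,0,0],0.0918],[[0,0,0.085],[0,0,0],0.0918],[[0,0,0.1],[0,0,0],0.0918],[[0,0,0.106],[0,0,0],0.0918],[[-0.005,0,0.106],[0,0,0],0.0918],[[-0.010,0,0.106],[0,0,0],0.0918],[[-0.014,0,0.106],[0,0,0],0.0918],[[-0.018,0,0.106],[0,0,0],0.0918],[[-0.022,0,0.106],[0,0,0],0.0918]]'; python3 - <<'E'
from h import *
where()
E
```

```text
time: 2.65
tool_pos: [566.2, 61.0, 195.0]
tcp_rot: [3.139, -0.0, 1.379]
contact_force: [-0.4, 0.2, 0.7]
grip_width: 92.0
V [-40.5 178.9  17. ] [ 3.139 -0.     1.379] F [-0.4  0.2  0.7] t 2.65 w 91.9930025624002
```

```bash
python3 -m pendant '[[[-0.002,0,0.001],[0,0,0],0.0918],[[-0.005,0,0.001],[0,0,0],0.0918],[[-0.008,0,0.001],[0,0,0],0.0918],[[-0.011,0,0.001],[0,0,0],0.0918],[[-0.014,0,0.001],[0,0,0],0.0918],[[-0.017,0,0.001],[0,0,0],0.0918],[[-0.020,0,0.001],[0,0,0],0.0918],[[-0.023,0,0.001],[0,0,0],0.0918],[[-0.026,0,0.001],[0,0,0],0.0918],[[-0.029,0,0.001],[0,0,0],0.0918]]'; python3 - <<'E'
from h import *
from plant import capture
where()
c=capture("side");pickle.dump(c,open("s1.pkl","wb"))
cv2.imwrite("pics/s1.png",cv2.resize(c["color"][150:360,150:430,::-1],None,fx=2.5,fy=2.5))
E
```

```text
time: 3.48
tool_pos: [560.5, 32.9, 192.7]
tcp_rot: [3.142, 0.0, 1.38]
contact_force: [0.3, 0.2, 0.0]
grip_width: 91.6
V [-41.  150.3  14.7] [3.142 0.    1.38 ] F [0.3 0.2 0. ] t 3.48 w 91.64621113607916
```

View pics/s1.png

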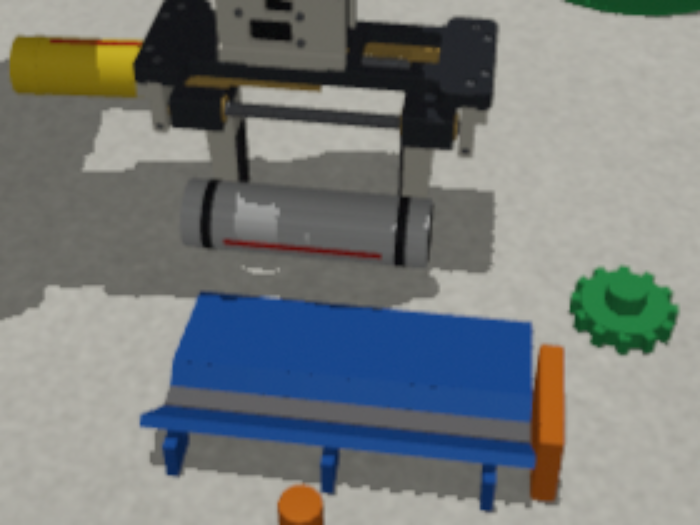

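The tube (crop 310,222) is rolling parallel to the V, with both fingers behind it and its red line turned. I'll carry on.

```bash
for i in 1; do python3 -m pendant '[[[-0.003,0,0],[0,0,0],0.0918],[[-0.006,0,0],[0,0,0],0.0918],[[-0.009,0,0],[0,0,0],0.0918],[[-0.012,0,0],[0,0,0],0.0918],[[-0.015,0,0],[0,0,0],0.0918],[[-0.018,0,0],[0,0,0],0.0918],[[-0.021,0,0],[0,0,0],0.0918],[[-0.024,0,0],[0,0,0],0.0918],[[-0.027,0,0],[0,0,0],0.0918],[[-0.030,0,0],[0,0,0],0.0918]]'; done; python3 -m pendant '[[[-0.003,0,0],[0,0,0],0.0918],[[-0.006,0,0],[0,0,0],0.0918],[[-0.009,0,0],[0,0,0],0.0918],[[-0.012,0,0],[0,0,0],0.0918],[[-0.015,0,0],[0,0,0],0.0918],[[-0.018,0,0],[0,0,0],0.0918],[[-0.021,0,0],[0,0,0],0.0918],[[-0.024,0,0],[0,0,0],0.0918],[[-0.027,0,0],[0,0,0],0.0918],[[-0.030,0,0],[0,0,0],0.0918]]'; python3 - <<'E'
from h import *
from plant import capture
where()
c=capture("side");pickle.dump(c,open("s2.pkl","wb"))
cv2.imwrite("pics/s2.png",cv2.resize(c["color"][150:360,150:430,::-1],None,fx=2.5,fy=2.5))
E
```

```text
time: 4.37
tool_pos: [554.8, 3.4, 192.8]
tcp_rot: [3.142, 0.0, 1.38]
contact_force: [1.2, -0.0, -0.3]
grip_width: 91.9
time: 5.2
tool_pos: [549.1, -26.0, 192.8]
tcp_rot: [3.142, 0.0, 1.38]
contact_force: [-0.6, 2.2, 2.0]
grip_width: 92.1
V [-41.4  90.3  14.8] [3.142 0.    1.38 ] F [-0.6  2.2  2. ] t 5.2 w 92.09569009215924
```

View pics/s2.png

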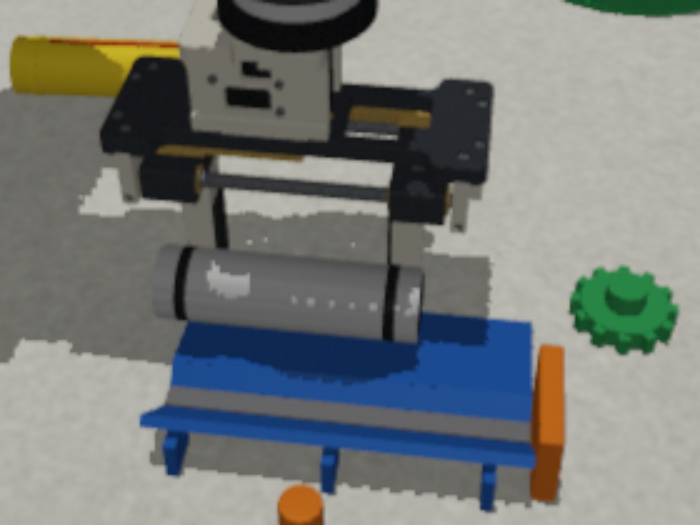

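The tube is on the ramp at crop (290,293), still parallel, and the push is about 2 N. I'll go on to the crest, slower.

```bash
python3 -m pendant '[[[-0.003,0,0],[0,0,0],0.0918],[[-0.006,0,0],[0,0,0],0.0918],[[-0.009,0,0],[0,0,0],0.0918],[[-0.012,0,0],[0,0,0],0.0918],[[-0.015,0,-0.001],[0,0,0],0.0918],[[-0.018,0,-0.001],[0,0,0],0.0918],[[-0.021,0,-0.002],[0,0,0],0.0918],[[-0.024,0,-0.002],[0,0,0],0.0918],[[-0.027,0,-0.003],[0,0,0],0.0918],[[-0.030,0,-0.003],[0,0,0],0.0918]]'; python3 -m pendant '[[[-0.002,0,0],[0,0,0],0.0918],[[-0.004,0,0],[0,0,0],0.0918],[[-0.006,0,0],[0,0,0],0.0918],[[-0.008,0,0],[0,0,0],0.0918],[[-0.010,0,0],[0,0,0],0.0918],[[-0.012,0,0],[0,0,0],0.0918],[[-0.014,0,0],[0,0,0],0.0918],[[-0.0155,0,0],[0,0,0],0.0918],[[-0.017,0,0],[0,0,0],0.0918],[[-0.017,0,0],[0,0,0],0.0918]]'; python3 - <<'E'
from h import *
from plant import capture
where()
c=capture("side");pickle.dump(c,open("s3.pkl","wb"))
cv2.imwrite("pics/s3.png",cv2.resize(c["color"][150:360,150:430,::-1],None,fx=2.5,fy=2.5))
E
```

```text
time: 6.08
tool_pos: [543.4, -55.5, 195.9]
tcp_rot: [3.141, 0.0, 1.38]
contact_force: [-0.1, 1.6, 1.0]
grip_width: 91.7
time: 6.92
tool_pos: [540.1, -72.3, 195.7]
tcp_rot: [-3.141, 0.0, 1.38]
contact_force: [0.6, 0.3, 0.8]
grip_width: 92.0
V [-41.7  43.2  17.7] [-3.141  0.     1.38 ] F [0.6 0.3 0.8] t 6.92 w 92.04271874484475
```

View pics/s3.png

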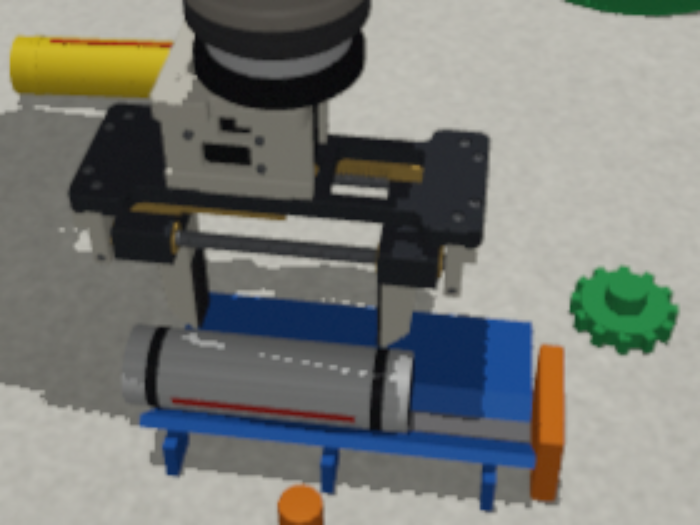

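The tube has dropped into the V (crop 265,378), overhanging the open end, and the fingers are no longer pressing on it. Next I back off and measure its end.

```bash
python3 -m pendant '[[[0.01,0,0],[0,0,0],0.0918],[[0.025,0,0],[0,0,0],0.0918],[[0.025,0,-0.03],[0,0,0],0.0918],[[0.025,0,-0.065],[0,0,0],0.0918],[[0.025,0,-0.075],[0,0,0],0.05],[[0.025,0,-0.075],[0,0,0],0]]'; python3 - <<'E'
from h import *
from plant import capture
o,x,y=pickle.load(open("v.pkl","rb"))
c=pickle.load(open("s3.pkl","rb"))
for u in((402,390),(130,365)):
    p=plane(c,(150+u[0]/2.5,150+u[1]/2.5),22.3)-o;print(p@x,p@y)
where();goal(-160,0,90)
E
```

```text
time: 7.47
tool_pos: [545.9, -46.7, 273.8]
tcp_rot: [3.135, 0.0, 1.38]
contact_force: [-0.2, -0.2, 0.0]
grip_width: 82.8
21.797478393897663 -1.1900881210217862
-114.7343217314707 -2.561404452174621
V [-40.7  69.4  95.8] [3.135 0.    1.38 ] F [-0.2 -0.2  0. ] t 7.47 w 82.75660744903679
shift [-0.07   -0.119   0.0051] turn [ 0.007  0.    -0.006] t 7.47 F [-0.2 -0.2  0. ]
```

```bash
python3 -m pendant '[[[-0.02,-0.035,0],[0,0,0],0],[[-0.04,-0.07,0],[0,0,0],0],[[-0.06,-0.1,0],[0,0,0],0],[[-0.07,-0.119,0],[0,0,0],0],[[-0.07,-0.119,0],[0,0,0],0],[[-0.07,-0.119,0],[0,0,0],0],[[-0.07,-0.119,0],[0,0,0],0],[[-0.07,-0.119,0],[0,0,0],0],[[-0.07,-0.119,0],[0,0,0],0],[[-0.07,-0.119,0],[0,0,0],0]]'; python3 -c "
from h import *
where();goal(-160,0,16)"
```

```text
time: 8.3
tool_pos: [415.4, -93.2, 270.5]
tcp_rot: [-3.142, 0.0, 1.381]
contact_force: [0.3, -0.3, -0.0]
grip_width: 16.3
V [-160.4   -0.3   92.5] [-3.142  0.     1.381] F [ 0.3 -0.3 -0. ] t 8.3 w 16.28546661160538
shift [0.0003 0.0005 0.0765] turn [-0.     0.    -0.005] t 8.3 F [ 0.3 -0.3 -0. ]
```

```bash
python3 -m pendant '[[[0,0,0.02],[0,0,0],0],[[0,0,0.045],[0,0,0],0],[[0,0,0.065],[0,0,0],0],[[0,0,0.076],[0,0,0],0],[[0,0,0.076],[0,0,0],0],[[0,0.005,0.076],[0,0,0],0],[[0,0.010,0.076],[0,0,0],0],[[0,0.015,0.076],[0,0,0],0],[[0,0.018,0.076],[0,0,0],0],[[0,0.020,0.076],[0,0,0],0]]'; python3 - <<'E'
from h import *
from plant import capture
where()
c=capture("side");pickle.dump(c,open("s4.pkl","wb"))
cv2.imwrite("pics/s4.png",cv2.resize(c["color"][150:360,110:390,::-1],None,fx=2.5,fy=2.5))
E
```

```text
time: 9.13
tool_pos: [435.3, -97.5, 195.4]
tcp_rot: [3.14, 0.001, 1.38]
contact_force: [-0.3, -0.6, -0.2]
grip_width: 0.3
V [-140.1   -0.9   17.4] [3.14e+00 1.00e-03 1.38e+00] F [-0.3 -0.6 -0.2] t 9.13 w 0.2851138705689134
```

View pics/s4.png

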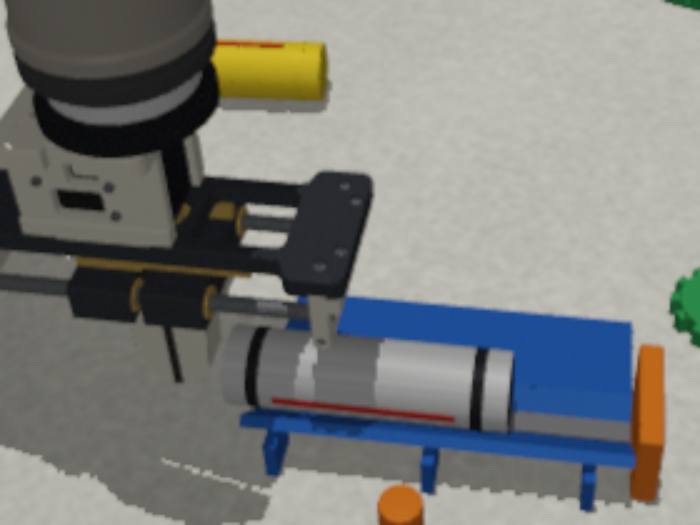

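The finger (crop 190,340) is close to the tube's end and not touching. A stub under the gripper body (crop 322,343) appears over the tube, so I'll check its height.

```bash
python3 - <<'E'
from h import *
o,x,y=pickle.load(open("v.pkl","rb"));c=pickle.load(open("s4.pkl","rb"))
C=lambda u,v:(110+u/2.5,150+v/2.5)
for Y in(-15,0,15):
  for u in(C(322,343),C(212,345),C(180,382)):
    q,d=ray(c,u);k=(Y-(q-o)@y)/(d@y);p=q+k*d-o;print(Y,round(p@x,1),round(p[2],1))
p=plane(c,C(503,392),22.3)-o;print("far end",p@x,p@y)
E
```

```text
-15 -62.6 59.4
-15 -116.8 50.4
-15 -137.0 20.5
0 -66.9 42.4
0 -123.4 33.0
0 -144.3 2.0
15 -71.3 25.4
15 -129.9 15.7
15 -151.7 -16.6
far end 22.398548265676155 -2.378140224785635
```

No contact is felt and the stub clears the tube. I'll raise the tip 6 mm for margin, then push endways.

```bash
python3 -m pendant '[[[0,0,-0.006],[0,0,0],0],[[0,0.002,-0.006],[0,0,0],0],[[0,0.004,-0.006],[0,0,0],0],[[0,0.006,-0.006],[0,0,0],0],[[0,0.008,-0.006],[0,0,0],0],[[0,0.010,-0.006],[0,0,0],0],[[0,0.0125,-0.006],[0,0,0],0],[[0,0.015,-0.006],[0,0,0],0],[[0,0.0175,-0.006],[0,0,0],0],[[0,0.020,-0.006],[0,0,0],0]]'; python3 - <<'E'
from h import *
from plant import capture
where()
c=capture("side");pickle.dump(c,open("s5.pkl","wb"))
o,x,y=pickle.load(open("v.pkl","rb"))
# bright/dark end face near far end: track black band along axis line at V y=0,z=22
xs=np.arange(-60,84,1.0); P=np.array([o+x*a+np.array([0,0,22.3])-16*y*0 for a in xs])
for n in("s4.pkl","s5.pkl"):
    k=pickle.load(open(n,"rb")); uv=proj(k,P).round().astype(int); g=cv2.cvtColor(k["color"],cv2.COLOR_RGB2GRAY)[uv[:,1],uv[:,0]]
    print(n,"dark",xs[g<50].tolist())
E
```

```text
time: 10.02
tool_pos: [454.4, -101.1, 200.6]
tcp_rot: [-3.142, 0.0, 1.38]
contact_force: [-1.0, 0.9, -0.8]
grip_width: 0.4
V [-120.7   -0.9   22.6] [-3.142  0.     1.38 ] F [-1.   0.9 -0.8] t 10.02 w 0.38539576985047236
s4.pkl dark [7.0, 8.0, 9.0, 10.0, 11.0, 26.0]
s5.pkl dark [19.0, 20.0, 21.0, 22.0, 23.0, 38.0]
```

The tube is sliding: the band moved 12 mm and its end is about 48 mm short of the stop.

```bash
python3 -m pendant '[[[0,0.0025,0],[0,0,0],0],[[0,0.005,0],[0,0,0],0],[[0,0.0075,0],[0,0,0],0],[[0,0.010,0],[0,0,0],0],[[0,0.0125,0],[0,0,0],0],[[0,0.015,0],[0,0,0],0],[[0,0.0175,0],[0,0,0],0],[[0,0.020,0],[0,0,0],0],[[0,0.0225,0],[0,0,0],0],[[0,0.025,0],[0,0,0],0]]'; python3 -m pendant '[[[0,0.002,0],[0,0,0],0],[[0,0.004,0],[0,0,0],0],[[0,0.006,0],[0,0,0],0],[[0,0.008,0],[0,0,0],0],[[0,0.010,0],[0,0,0],0],[[0,0.0115,0],[0,0,0],0],[[0,0.013,0],[0,0,0],0],[[0,0.0145,0],[0,0,0],0],[[0,0.016,0],[0,0,0],0],[[0,0.017,0],[0,0,0],0]]'; cat > band.py <<'E'
from h import *
from plant import capture
where()
c=capture("side");pickle.dump(c,open("s6.pkl","wb"))
o,x,y=pickle.load(open("v.pkl","rb"))
xs=np.arange(-60,90,.5); P=np.array([o+x*a+np.array([0,0,22.3]) for a in xs])
uv=proj(c,P).round().astype(int); g=cv2.cvtColor(c["color"],cv2.COLOR_RGB2GRAY)[uv[:,1],uv[:,0]]
print("dark",xs[g<50].tolist())
E
python3 band.py
```

```text
time: 10.9
tool_pos: [478.9, -105.9, 200.7]
tcp_rot: [3.142, 0.0, 1.38]
contact_force: [-1.9, 0.4, -0.7]
grip_width: 0.5
time: 11.73
tool_pos: [495.5, -109.1, 200.8]
tcp_rot: [3.141, 0.0, 1.38]
contact_force: [-1.1, -0.1, 0.1]
grip_width: 0.6
V [-78.8  -1.2  22.8] [3.141 0.    1.38 ] F [-1.1 -0.1  0.1] t 11.73 w 0.6288264463954184
dark [-50.5, -50.0, -49.5, -49.0, -48.5, -48.0, -47.5, -47.0, -46.5, -46.0, 63.0, 63.5, 64.0, 64.5, 65.0, 65.5, 66.0, 66.5]
```

```bash
python3 -m pendant '[[[0,0.001,0],[0,0,0],0],[[0,0.002,0],[0,0,0],0],[[0,0.003,0],[0,0,0],0],[[0,0.003,0],[0,0,0],0]]'; python3 -m pendant '[[[0,0.0005,0],[0,0,0],0],[[0,0.001,0],[0,0,0],0],[[0,0.001,0],[0,0,0],0]]';python3 band.py
```

```text
time: 12.12
tool_pos: [498.5, -109.7, 200.8]
tcp_rot: [3.141, 0.0, 1.38]
contact_force: [-1.1, 0.0, -1.0]
grip_width: 0.3
time: 12.37
tool_pos: [499.3, -109.8, 200.8]
tcp_rot: [3.142, 0.0, 1.38]
contact_force: [-3.0, -0.1, -0.1]
grip_width: 0.7
V [-74.9  -1.2  22.8] [3.142 0.    1.38 ] F [-3.  -0.1 -0.1] t 12.37 w 0.7191985469884611
dark [-47.0, -46.5, -46.0, -45.5, -45.0, -44.5, -44.0, -43.5, -43.0, -42.5, 67.0, 67.5, 68.0, 68.5, 69.0, 69.5, 70.0, 70.5, 71.0]
```

Force is rising (3 N); small steps until the stop is clearly felt.

```bash
for i in 1; do python3 -m pendant '[[[0,0.0005,0],[0,0,0],0],[[0,0.001,0],[0,0,0],0],[[0,0.001,0],[0,0,0],0]]';done; python3 -m pendant '[[[0,0.0005,0],[0,0,0],0],[[0,0.001,0],[0,0,0],0],[[0,0.001,0],[0,0,0],0]]';python3 band.py
```

```text
time: 12.67
tool_pos: [500.3, -110.0, 200.8]
tcp_rot: [3.141, 0.0, 1.38]
contact_force: [-1.8, 0.1, 0.5]
grip_width: 0.2
time: 12.92
tool_pos: [501.3, -110.2, 200.8]
tcp_rot: [3.141, 0.0, 1.38]
contact_force: [-1.6, 0.6, -0.4]
grip_width: 0.3
V [-72.8  -1.2  22.8] [3.141 0.    1.38 ] F [-1.6  0.6 -0.4] t 12.92 w 0.3201107240212907
dark [-45.5, -45.0, -44.5, -44.0, -43.5, -43.0, -42.5, -42.0, -41.5, -41.0, -40.5, -40.0, 69.0, 69.5, 70.0, 70.5, 71.0, 71.5, 72.0, 72.5, 73.0, 73.5]
```

```bash
python3 -m pendant '[[[0,0.0005,0],[0,0,0],0],[[0,0.001,0],[0,0,0],0],[[0,0.001,0],[0,0,0],0]]'; python3 -m pendant '[[[0,0.0005,0],[0,0,0],0],[[0,0.001,0],[0,0,0],0],[[0,0.001,0],[0,0,0],0]]';python3 - <<'E'
from h import *
where()
from plant import capture
c=capture("side");cv2.imwrite("pics/s7.png",cv2.resize(c["color"][250:360,250:390,::-1],None,fx=5,fy=5,interpolation=cv2.INTER_CUBIC))
E
```

```text
time: 13.22
tool_pos: [502.0, -110.3, 200.7]
tcp_rot: [-3.141, 0.0, 1.38]
contact_force: [-2.7, 1.5, 1.1]
grip_width: 0.2
time: 13.47
tool_pos: [502.4, -110.4, 200.7]
tcp_rot: [-3.139, -0.0, 1.38]
contact_force: [-7.3, 0.9, 3.9]
grip_width: -0.0
V [-71.7  -1.2  22.7] [-3.139 -0.     1.38 ] F [-7.3  0.9  3.9] t 13.47 w -0.03123252409195274
```

View pics/s7.png

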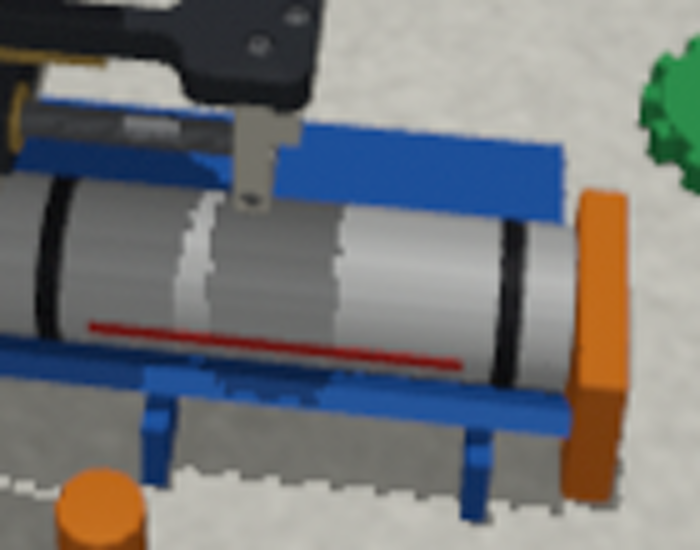

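The tube's end meets the orange stop (crop 575,300), and the force jumped to 7 N. I'll withdraw straight back, then go up.

```bash
python3 -m pendant '[[[0,-0.003,0],[0,0,0],0],[[0,-0.01,0],[0,0,0],0],[[0,-0.025,0],[0,0,0],0],[[0,-0.045,0],[0,0,0],0],[[0,-0.045,-0.03],[0,0,0],0],[[0,-0.045,-0.07],[0,0,0],0],[[0,-0.045,-0.11],[0,0,0],0],[[0.03,-0.045,-0.14],[0,0,0],0],[[0.06,-0.045,-0.15],[0,0,0],0],[[0.06,-0.045,-0.15],[0,0,0],0]]'; python3 -m pendant '[[[0,0,0],[0,0,0],0],[[0,0,0],[0,0,0],0],[[0,0,0],[0,0,0],0],[[0,0,0],[0,0,0],0],[[0,0,0],[0,0,0],0],[[0,0,0],[0,0,0],0]]'; python3 band.py; python3 - <<'E'
from h import *
c=pickle.load(open("s6.pkl","rb"));cv2.imwrite("pics/s8.png",cv2.resize(c["color"][150:360,150:430,::-1],None,fx=2.8,fy=2.8,interpolation=cv2.INTER_CUBIC))
E
```

```text
time: 14.35
tool_pos: [471.3, -40.0, 354.4]
tcp_rot: [3.133, -0.001, 1.382]
contact_force: [-0.5, -0.4, -0.3]
grip_width: 0.4
time: 14.85
tool_pos: [470.4, -43.7, 350.2]
tcp_rot: [-3.141, 0.0, 1.379]
contact_force: [-0.2, 0.1, 0.6]
grip_width: 0.0
V [-115.5   58.5  172.2] [-3.141  0.     1.379] F [-0.2  0.1  0.6] t 14.85 w 0.03444756018541103
dark [-60.0, -59.5, -59.0, -44.5, -44.0, -43.5, -43.0, -42.5, -42.0, -41.5, -41.0, -40.5, -40.0, 69.0, 69.5, 70.0, 70.5, 71.0, 71.5, 72.0, 72.5, 73.0, 73.5]
```

View pics/s8.png

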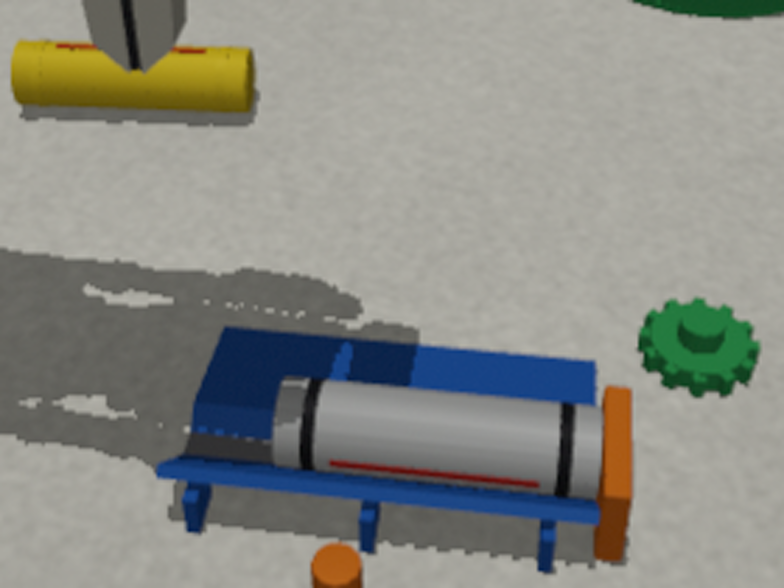

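```bash
python3 -c "
from plant import close_job,get_obs
print(get_obs()['contact_force'].round(1)); print(close_job())"
```

```text
[-0.2  0.7 -0. ]
the job is handed in; nothing more can be done
None
```

The tube is in the V with its end against the orange stop. I handed the job in at about 15 s on the robot's clock.

- **Rolling:** I pushed it from behind with the backs of both open fingers, across the bench, up the ramp and over the crest. The push force read about 2 N, and I never gripped or lifted the tube.
- **Pushing endways:** I used the closed fingertips, with about 1–3 N while it slid. The force rose to 7 N at the stop, and I then drew straight back and up.
- **Last checks:** The final side picture shows the tube in the V with no visible gap at the stop. The fingers are 172 mm above the bench with the force reading about zero, and the yellow tube, the gear and the bottle cap (the only part of the bottle in that crop) are where they were.
- **Limits of the checks:**
  - The picture resolves only about 0.7 mm, so a gap smaller than that cannot be ruled out.
  - I raised the tip 6 mm as a precaution, because one picture could not give the height of a stub under the gripper body above the tube. No contact was felt there.
  - I did not compare two pictures after withdrawing, so the tube lying still rests on that single final picture.

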